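# Re-hinge the tilt-out hair-pin bin

## Task

The tilt-out hair-pin bin has come off its hinge: stand it upright in the channel between the two cheeks of the white organiser (which may sit anywhere along its short slide), let go of it, then slide the brass-handled hinge pin gently, without forcing it, in from under the overhanging ledge, through both cheeks and both lugs of the bin, until the handle's shoulder sits fully home against the cheek. Let go of everything and leave the other things on the vanity where they are.

Things in the scene. Friction and masses are not known exactly. Their poses are not given: they have to be found in the camera images.
- plinth: Fixed grey plinth of the organiser, 130 (x) by 96 (y) by 20 mm high. Origin: centre of its underside on the table, z up, y along the hinge line. On it rides the white and clear carrier, which slides stiffly (20 N of friction) along the plinth's x, 15 mm each way from the middle. Where it stands is NOT given: see it, or touch it lightly, e.g. on a cheek's edge.
- entry_mid (a point): Where the entry bore's outer mouth would be with the carrier at the MIDDLE of its slide; truly it lies up to 15 mm from here along x, either way. Plinth axes; 49 mm above the table. The pin goes in here along +y. The entry cheek (y = -56 to -50 mm) is 6 mm thick, 70 mm wide (35 mm each side of the bore in x), top at z = 150 mm, bore 10.5 mm.
- exit_mid (a point): The same for the far bore, where the nose comes out, again with the carrier at mid-slide; both bores shift together. The far cheek (y = 50 to 56 mm) is 6 mm thick, 70 mm wide (its edges 35 mm each side of the bore in x), top at z = 105 mm, bore 10.5 mm. A clear ledge juts 40 mm out from the top of the entry cheek only: 70 mm wide, underside z = 150, rim z = 166 mm.
- bin_grip (a point): Centre of the pink grip tab on the loose hair-pin bin, 97 mm above the bin's foot. Tab 10 mm thick (x), 42 mm wide (y), free from 72 to 114 mm above the foot. Bin axes: z up, y along its hinge line; the same either way round. Its clear tray is 56 (x) by 88 (y) mm, rim 72 mm above the foot, hair pins inside. About 0.14 kg.
- bin_axis (a point): Middle of the bin's hinge line, 14 mm above its foot, straight below the tab. Two pink lugs under the tray, each 30 (x) by 8 (y) by 28 mm high, at y = -40 to -32 and 32 to 40 mm, have 11 mm bores along y on this line; the bin stands on them. Bin axes. The carrier's floor, 35 mm above the table, has a 36 mm wide channel (lips 6 mm high along y) centred on the bores.
- pin_grip (a point): Centre of the hinge pin's square brass handle, 14 by 14 mm and 44 mm long along y. The pin's y axis runs from handle to nose; the handle lies level at the start. The pin weighs about 70 g, its balance point is on the shaft.
- pin_shoulder (a point): On the pin's axis at the handle's inner end face (shoulder), 22 mm in +y from the handle's centre; this face finally rests against the entry cheek. Pin axes. Under the ledge a gripper holding the handle must lean away from the organiser, its body towards the handle's end, about 40 degrees from vertical.
- pin_tip (a point): Nose of the pin, 132 mm in +y from the shoulder. The steel shaft is 8 mm in diameter; its last 10 mm taper to 3 mm. Pin axes.
- rest: Fixed wooden pin rest; origin: centre of its underside, z up, y along the pin. Base 60 (x) by 84 (y) by 8 mm; posts at y = -36 and 36 mm, 30 mm wide, 8 mm thick, with notches 10 mm wide, floor 41 mm and tops 49 mm above the table. The pin's shaft lies in them, axis 45 mm above the table; its handle hangs free past the -y end.
- cone: White ceramic ring cone, 68 mm wide foot, 87 mm high; origin under its centre. Leave alone.
- jar_a: Closed amber serum jar with white cap, 48 mm wide, 50 mm high; origin under its centre. Leave alone.
- jar_b: Closed green serum jar with brass cap, 48 mm wide, 50 mm high; origin under its centre. Leave alone.
- perfume: Pink perfume bottle with black cap, 42 mm wide, 100 mm high; origin under its centre. Leave alone.
- tweezer: Stainless steel tweezer lying flat, 102 mm long along its x, 18 mm wide, 7 mm high; origin at its middle. Leave alone.
- mirror: Round wooden hand mirror lying face up, 110 mm disc, 12 mm thick, handle 20 mm wide to 132 mm along its -x; origin under the disc's centre. Leave alone.
- comb: Honey-coloured comb lying flat, 150 mm along its x, 33 mm wide, 6 mm high; origin at its middle. Leave alone.
Not all that is in view belongs to the job. Of the things shaped like the part that bears pin_grip, the bare steel one is meant. Leave any orange look-alike of the part that bears bin_grip alone.

How it is judged:
On the way, in this order (a step that is already met when the one before it is completed fails the run):
1. the bin stands upright in the channel between the cheeks, its hinge line level with the bores to 4 mm, and has been let go (x of bin_axis in the frame of plinth between -0.019 and 0.019 m and y of bin_axis in the frame of plinth between -0.011 and 0.011 m and z of bin_axis in the frame of plinth between 0.045 and 0.053 m and angle between the z axis of bin_axis and the z axis of plinth, either way round below 0.08 rad and angle between the y axis of bin_axis and the y axis of plinth, either way round below 0.15 rad and contact force between the fingers and bin below 0.1 N and linear speed of bin below 0.02 m/s), for 0.2 s.
2. the nose of the pin has passed through cheek, both lugs and the far cheek (x of bin_axis in the frame of plinth between -0.019 and 0.019 m and y of bin_axis in the frame of plinth between -0.011 and 0.011 m and z of bin_axis in the frame of plinth between 0.045 and 0.053 m and angle between the z axis of bin_axis and the z axis of plinth, either way round below 0.08 rad and angle between the y axis of bin_axis and the y axis of plinth, either way round below 0.15 rad and x of pin_tip in the frame of plinth between -0.019 and 0.019 m and z of pin_tip in the frame of plinth between 0.0455 and 0.0525 m and x of pin_tip in the frame of bin_axis between -0.006 and 0.006 m and z of pin_tip in the frame of bin_axis between -0.006 and 0.006 m and angle between the y axis of pin_shoulder and the y axis of plinth, either way round below 0.06 rad and y of pin_tip in the frame of plinth above 0.059 m), for 0.05 s.
At the end, for the whole second after the job is handed in: The bin stands upright in the channel, its hinge line level with the bores to 4 mm; the pin runs through both cheeks and both lugs, at the bores' height to 3.5 mm and in line with the bin's hinge line to 6 mm, its shoulder within about 3 mm of the entry cheek's outer face; both at rest and released (x of bin_axis in the frame of plinth between -0.019 and 0.019 m and y of bin_axis in the frame of plinth between -0.011 and 0.011 m and z of bin_axis in the frame of plinth between 0.045 and 0.053 m and angle between the z axis of bin_axis and the z axis of plinth, either way round below 0.08 rad and angle between the y axis of bin_axis and the y axis of plinth, either way round below 0.15 rad and x of pin_tip in the frame of plinth between -0.019 and 0.019 m and z of pin_tip in the frame of plinth between 0.0455 and 0.0525 m and x of pin_tip in the frame of bin_axis between -0.006 and 0.006 m and z of pin_tip in the frame of bin_axis between -0.006 and 0.006 m and angle between the y axis of pin_shoulder and the y axis of plinth, either way round below 0.06 rad and z of pin_shoulder in the frame of plinth between 0.0455 and 0.0525 m and x of pin_shoulder in the frame of bin_axis between -0.006 and 0.006 m and y of pin_shoulder in the frame of plinth between -0.0592 and -0.053 m and linear speed of each of pin, bin below 0.02 m/s); the robot touches nothing.
It fails at once if the pin is forced: it presses on the organiser with over 40 N (contact force between pin and plinth above 40 N).
It fails at once if a bystander (cone, jars, perfume, tweezer, mirror, comb) is moved more than 25 mm (distance of any of cone, jar_a, jar_b, perfume, tweezer, mirror, comb from where it was at the start of the episode above 0.025 m).
It also fails if it takes over 64 s, if anything falls off the work surface, if the arm or the gripper's body presses on something with over 40 N, if the wrist force passes 120 N, or if a joint passes its speed limit or range.

## Robot

A 6-joint arm with a two-finger parallel gripper is mounted at the origin on the work surface. World frame = base frame: x ahead of the robot, y to its left, z up, the work surface at z = 0. Lengths are in m, angles in rad, forces in N, time in s.
With the tool pointing down it reaches from about 0.3 to 0.95 m from the base axis. Payload 3.1 kg.
Tool frame: the origin (TCP) lies between the finger pads; the fingertips stand 19 mm ahead of it and the grasp point (between the pads) is the TCP (env.tips_ahead is the distance from the TCP to the fingertips, in m); x points along the fingers, y is the direction in which the jaws open and shut, and the axes are right-handed (so a half turn about x gives the same grasp; the last joint's range is limited). The gripper opens to 85 mm and grips with 20 to 120 N. Pads are 22 mm wide; open, the fingers measure 114 mm over their backs; the gripper's body (76 mm by 85 mm) begins 54 mm behind the grasp point. The pads swing forward as they close: fully open they stand 13 mm farther back than shut.
Start: joints at [-1.269, 0.308, 1.634, -0, 1.2, -0.07], TCP at [0.227, -0.582, 0.23] pointing down, gripper open.
Joint ranges: [-3.06, 3.06], [-0.79, 1.96], [0.05, 2.63], [-1.19, 4.34], [0.05, 2.64], [-2.94, 2.94]. Speed limits (rad/s): [2.79, 2.79, 3.14, 3.14, 3.14, 3.14].

## Interface

Orientations are given as a 3x3 rotation matrix whose columns are the frame's x, y, z axes.
In Python, from plant import env gives the robot as it stands. The module is installed in compiled form; this text tells all that it offers.
- The arm moves only by the shell command python3 -m creep 'ROWS' [OPENING] [FORCE]. ROWS is JSON, one flat list of numbers, 4 for each row, row after row: the shift along the tool's x, y, z each as a share of 500 mm, from -1 to 1, then the turn about the tool's x as a share of pi rad, from -1 to 1. In form: [x, y, z, twist, x, y, z, twist, ...]. A call has 1 to 10 rows; each row shifts and turns the commanded pose from where the row before left it, along the tool's axes as they then stand; what a row does not reach is not made up. A row lasts 1/8 s, in which the tool goes at most 62.5 mm and 10.7 degrees, less where a joint would pass 70% of its speed; a pose out of reach is approached as far as the arm can. A call with a number of a shift or a turn outside -1 to 1 is refused whole. A call with a gripper value outside its range is refused whole. OPENING is the closure, from -1 (fully open) to 1 (shut), set as the call begins (- or left out, the last holds). The fingers move at their own pace and stop on an object; FORCE is the grip in N (left out, the last holds). Time passes only in rows, so rows that do not move let the fingers close. It gives the time, the measured TCP pose, the force and the opening at its end, in the units of the state.
- env.observe(): the state, without advancing time (a new reading comes with each control period).
- env.read_camera(name): name is "scene" or "top" or "wrist"; returns (picture, depth): 384x512x3 uint8, red, green, blue; 384x512 float32, m along the optical axis (not along the pixel's ray), 0 where there is no reading.
- env.camera_model(name): a dict with "fx", "fy", "cx", "cy" (pixels), "k1" (the pictures are not rectified: a ray, as slopes to the right and down, at radius r is drawn at 1 + k1 r^2 times it, then the intrinsics apply), "R" (3x3) and "t" (3): a world point X has camera coordinates R X + t. Camera axes: x right, y down, z forward; pixel columns grow to the right and rows downward; lengths in m; the calibration is good to about 2 mm. A picture is of the moment at which its call begins: read the wrist's pose just before it. camera_model takes no time and is no camera call; for the wrist camera it gives the pose at the moment of the call.
- env.sign_off(): hands the job in, once; it reports no verdict.
The state is a dict: "clock": time; "joint_pos": joint angles; "joint_velocities": joint speeds; "tau": joint torques, N m; "ee_pos": TCP position; "tcp_rot": TCP orientation; "ft_force": force on the tool from outside, world axes, zero at the start; "moment": the same for the moment, N m; "finger_gap": finger opening in m.
Only numpy, scipy, OpenCV 4.12 (cv2) and the standard library are available. Lean on these libraries where they do the work, as an engineer would, in place of code of your own. Each camera call takes 0.05 s, during which the arm holds its last target. There are 200 camera calls.

## Working session

There is one attempt and no reset: what is moved stays moved. The work goes in short steps, Python scripts to look and compute and a shell command to move; the robot and the scene stay as the last step left them, time stands still between calls to the robot, and variables do not carry over. Pictures are saved under pics/ and viewed, about 8 in all and at most 12, crops included, and the job is handed in when it is done.

```bash
mkdir -p pics; ls; cat > h.py <<'E'
import numpy as np, cv2
from plant import env
def snap(name,save=None):
    m=env.camera_model(name); im,d=env.read_camera(name)
    if save: cv2.imwrite('pics/'+save,im[:,:,::-1])
    np.savez('/tmp/'+name+'.npz',im=im,d=d,**{k:np.array(v) for k,v in m.items()})
    return im,d,m
def load(name): 
    z=np.load('/tmp/'+name+'.npz'); return z['im'],z['d'],{k:z[k] for k in ['fx','fy','cx','cy','k1','R','t']}
def ray(m,u,v):
    xd=(np.asarray(u,float)-m['cx'])/m['fx']; yd=(np.asarray(v,float)-m['cy'])/m['fy']; x,y=xd,yd
    for _ in range(20):
        s=1+m['k1']*(x*x+y*y); x,y=xd/s,yd/s
    return np.stack([x,y,np.ones_like(x)],-1)
def pt(m,u,v,z):   # depth
    return (ray(m,u,v)*np.asarray(z)[...,None]-m['t'])@m['R']
def plane(m,u,v,h): # ray onto z=h
    r=ray(m,u,v)@m['R']; c=-m['R'].T@m['t']
    return c+r*((h-c[2])/r[...,2])[...,None]
def proj(m,X):
    c=np.asarray(X)@m['R'].T+m['t']; x=c[...,0]/c[...,2];y=c[...,1]/c[...,2]; s=1+m['k1']*(x*x+y*y)
    return np.stack([m['fx']*x*s+m['cx'],m['fy']*y*s+m['cy']],-1)
def cloud(name):
    im,d,m=load(name); v,u=np.mgrid[:384,:512]; return im,pt(m,u,v,d),d>0
E
python3 - <<'E'
from h import *
print(env.observe())
a,_,m1=snap('scene');b,_,m2=snap('top')
for m in(m1,m2): print({k:np.round(v,3).tolist() for k,v in m.items()})
cv2.imwrite('pics/top.png',cv2.resize(b[:,:,::-1],(800,600),interpolation=2))
cv2.imwrite('pics/scene.png',cv2.resize(a[:,:,::-1],(800,600),interpolation=2))
E
```

```text
pics
{'clock': 0.0, 'joint_pos': array([-1.26869100e+00,  3.09024152e-01,  1.63519508e+00,  2.05541213e-05,
        1.19969035e+00, -6.96693079e-02]), 'joint_velocities': array([-0.00045697,  0.0003183 , -0.00200436, -0.00012152, -0.00024158,
       -0.00035996]), 'tau': array([ 1.06067866e-03, -4.15251052e+01, -2.76665568e+01, -1.57542723e-05,
        1.00620015e-02, -3.04044363e-05]), 'ee_pos': array([ 0.22679493, -0.5815121 ,  0.22873109]), 'tcp_rot': array([[-6.71071432e-04,  3.63261665e-01, -9.31686918e-01],
       [ 2.21770289e-03, -9.31684296e-01, -3.63262240e-01],
       [-9.99997316e-01, -2.30997968e-03, -1.80379730e-04]]), 'ft_force': array([-0.08049309, -0.08378624,  0.15666549]), 'moment': array([ 0.03250558, -0.04131319, -0.03225229]), 'finger_gap': 0.08551027195044389}
{'fx': 377.419, 'fy': 377.419, 'cx': 260.611, 'cy': 190.557, 'k1': 0.044, 'R': [[-0.668, 0.744, 0.023], [0.477, 0.452, -0.754], [-0.571, -0.493, -0.657]], 't': [0.384, -0.193, 1.537]}
{'fx': 462.172, 'fy': 462.172, 'cx': 258.323, 'cy': 187.538, 'k1': -0.04, 'R': [[0.0, -1.0, 0.023], [-0.996, -0.002, -0.094], [0.094, -0.022, -0.995]], 't': [-0.028, 0.557, 1.171]}
```

View pics/top.png

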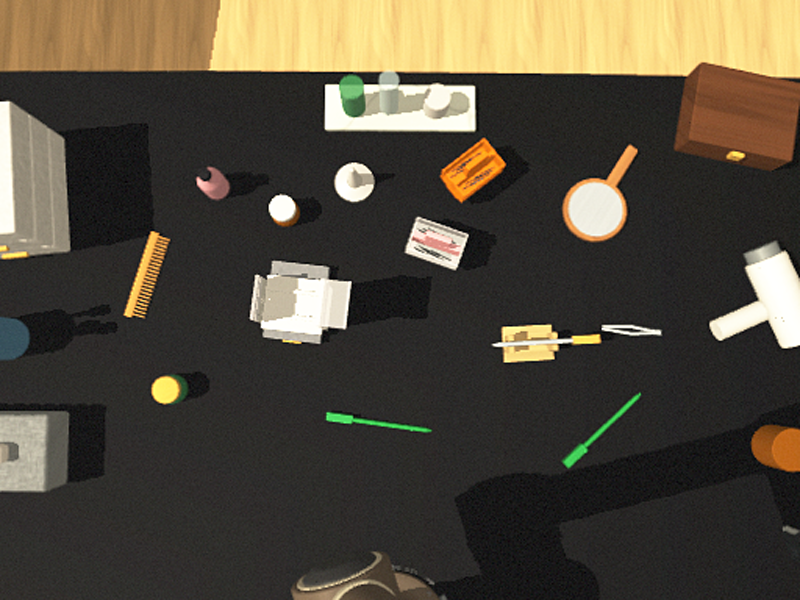

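View pics/scene.png

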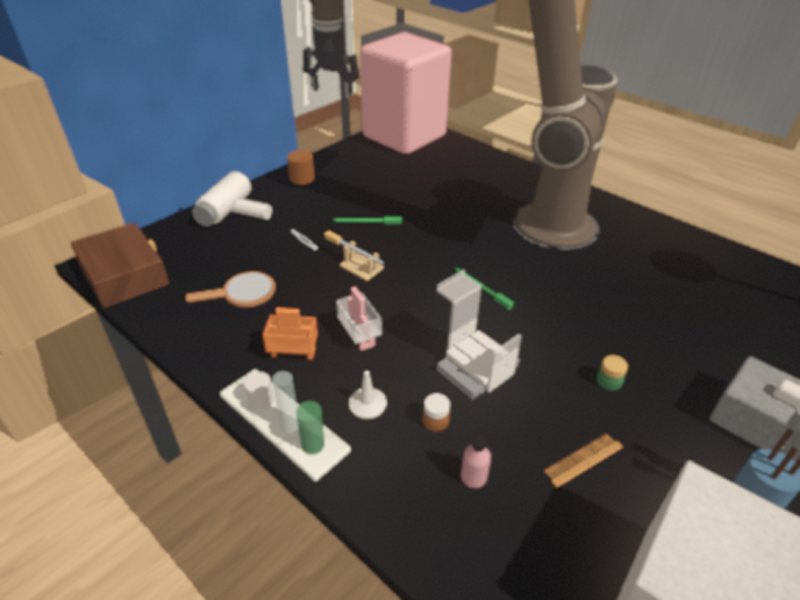

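Pictures 1–2. Pin candidates in the top view (800×600): steel with brass handle at (550,342), which is the one meant; green look-alikes at (380,424) and (600,430). Bin candidates: clear with pink tab at (437,243), which is meant; orange look-alike at (473,170). The organiser is at (305,300), with its ledge (the entry side) on the right, towards −y.

```bash
python3 - <<'E'
from h import *
def line(P):
    c=P.mean(0); w,V=np.linalg.eigh(np.cov((P-c)[:,:2].T)); v=V[:,1]; s=(P-c)[:,:2]@v
    return c.round(4),np.degrees(np.arctan2(v[1],v[0])).round(1),np.percentile(s,[1,99]).round(4)
for n in('top','scene'):
    im,P,ok=cloud(n); hsv=cv2.cvtColor(im,cv2.COLOR_RGB2HSV); H,S,V=[hsv[...,i].astype(int) for i in range(3)]
    def box(x0,x1,y0,y1,z0,z1): return ok&(P[...,0]>x0)&(P[...,0]<x1)&(P[...,1]>y0)&(P[...,1]<y1)&(P[...,2]>z0)&(P[...,2]<z1)
    v,u=np.mgrid[:384,:512]
    if n=='top':
        print('center org',P[192,195],'bin',P[155,280],'pin',P[219,352],'handle',P[217,372])
    k=box(.3,.8,-.6,.3,.02,.25)
    br=k&(H>18)&(H<32)&(S>150)
    pk=k&((H>165)|(H<7))&(S>50)&(S<190)&(V>90)
    for nm,mk in(('brass',br),('pink',pk)):
        nl,lab,st,_=cv2.connectedComponentsWithStats(mk.astype(np.uint8))
        for i in range(1,nl):
            if st[i,4]>8: q=P[lab==i]; print(n,nm,st[i].tolist(),*line(q),'z',np.percentile(q[:,2],[2,50,98]).round(4))
E
python3 - <<'E'
from h import *
a=load('top')[0];b=load('scene')[0]
A=cv2.resize(a[155:235,150:440,::-1],(800,221),interpolation=2)
B=cv2.resize(b[150:260,190:350,::-1],(545,375),interpolation=2)
o=np.zeros((596,800,3),np.uint8);o[:221]=A;o[221:596,:545]=B
cv2.imwrite('pics/crop.png',o)
E
```

```text
center org [0.54430942 0.13605595 0.03299473] bin [ 0.63177844 -0.07901597  0.0901379 ] pin [ 0.47495542 -0.26515766  0.04668711] handle [ 0.47990259 -0.31558761  0.0509961 ]
top brass [298, 97, 13, 11, 39] [ 0.7586 -0.1373  0.1139] 128.0 [-0.019   0.0177] z [0.1096 0.1141 0.1174]
top brass [466, 97, 10, 4, 29] [ 0.7893 -0.583   0.06  ] 80.9 [-0.0124  0.0088] z [0.0481 0.0611 0.0647]
top brass [289, 111, 8, 7, 23] [ 0.7399 -0.1133  0.0724] 129.2 [-0.0101  0.0093] z [0.0677 0.0728 0.076 ]
top brass [366, 214, 18, 6, 73] [ 0.4801 -0.3244  0.0525] 94.8 [-0.0196  0.0219] z [0.0453 0.0524 0.0572]
top pink [127, 107, 18, 19, 197] [0.7339 0.283  0.0589] 155.2 [-0.0208  0.0181] z [0.0238 0.0634 0.0855]
top pink [264, 151, 30, 13, 147] [ 0.6322 -0.0801  0.0684] 72.9 [-0.0355  0.0412] z [0.0343 0.0685 0.109 ]
scene pink [222, 184, 14, 24, 208] [ 0.6382 -0.0793  0.0772] 65.4 [-0.0432  0.036 ] z [0.0345 0.0726 0.1139]
scene pink [295, 285, 12, 23, 154] [0.7561 0.2902 0.0586] 63.5 [-0.0181  0.0105] z [0.022  0.0646 0.0865]
```

View pics/crop.png

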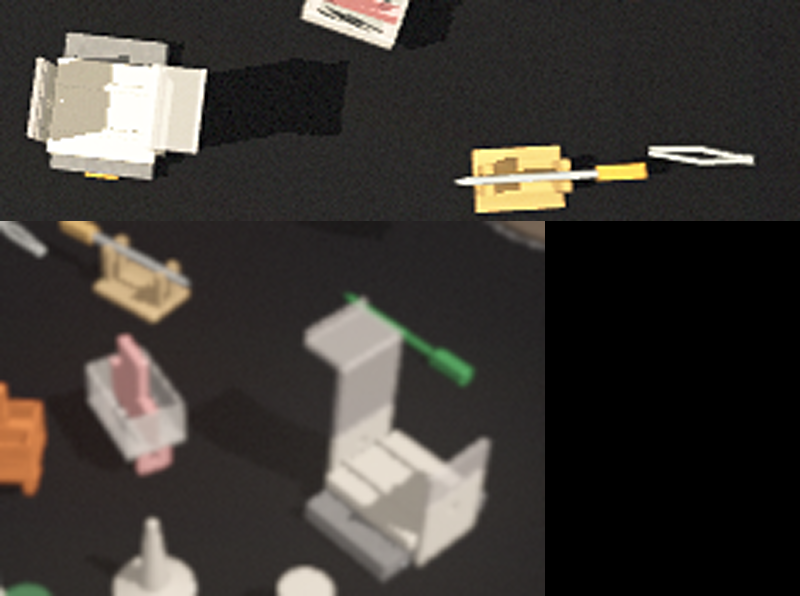

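```bash
python3 - <<'E'
from h import *
def rect(q): 
    (c,s,a)=cv2.minAreaRect((q[:,:2]*1000).astype(np.float32)); return np.round(c,1),np.round(s,1),round(a,1)
for n in('top','scene'):
    im,P,ok=cloud(n); hsv=cv2.cvtColor(im,cv2.COLOR_RGB2HSV); H,S,V=[hsv[...,i].astype(int) for i in range(3)]
    def box(x0,x1,y0,y1,z0,z1): return ok&(P[...,0]>x0)&(P[...,0]<x1)&(P[...,1]>y0)&(P[...,1]<y1)&(P[...,2]>z0)&(P[...,2]<z1)
    t=box(.3,.4,-.2,.2,-.02,.02); print(n,'table z',np.median(P[t][:,2]))
    for nm,b in dict(ledge=(.42,.66,0,.25,.155,.18),ledgelow=(.42,.66,0,.25,.14,.18),farch=(.42,.66,.14,.25,.098,.115),plinth=(.42,.66,.03,.25,.012,.026),floor=(.42,.66,.03,.25,.028,.048)).items():
        k=box(*b); q=P[k]
        if len(q)>5: print(nm,len(q),*rect(q),'z',np.median(q[:,2]).round(4))
        if nm=='ledge':
            nl,lab,st,cc=cv2.connectedComponentsWithStats(k.astype(np.uint8)); print(st[1:].tolist())
    k=box(.55,.72,-.16,0,.085,.13)&(S>50)&((H>160)|(H<10)); q=P[k]; print('tab',len(q),*rect(q),q.mean(0),np.percentile(q[:,2],[5,50,95]))
    k=box(.55,.72,-.16,0,.062,.08); q=P[k]; print('rim',len(q),*rect(q))
    k=box(.42,.54,-.3,-.2,.004,.014); q=P[k]; print('rest base',len(q),*rect(q))
    k=box(.42,.54,-.3,-.15,.036,.06)&(S<60); q=P[k]; print('shaft',len(q),*rect(q),q.mean(0))
E
```

```text
top table z 0.0001515337137122116
ledge 428 [529.7  80.9] [46.1 69.9] 83.4 z 0.157
[[202, 178, 23, 32, 428]]
ledgelow 610 [529.8  80.9] [46.1 70.2] 83.4 z 0.1561
farch 91 [543.1 206.4] [ 6.9 68.8] 83.3 z 0.1046
plinth 555 [542.7 155.5] [105.3 132.4] 83.7 z 0.0199
floor 1241 [537.4 151.1] [107.1  90.3] 83.9 z 0.0354
tab 50 [636.7 -79.2] [40.9 10.3] 72.0 [ 0.63402389 -0.07921254  0.10478318] [0.08976066 0.10652052 0.1165224 ]
rim 294 [667.6 -89.7] [ 87.8 121.5] 70.9
rest base 556 [ 479.8 -249.3] [ 99.2 118.6] 89.0
shaft 144 [ 475.5 -234.9] [  7.7 128.3] 3.2 [ 0.47530405 -0.23616771  0.0483828 ]
scene table z -8.59940077955204e-05
ledge 232 [531.4  81.4] [47.5 73.7] 82.7 z 0.1566
[[280, 173, 27, 20, 232]]
ledgelow 375 [531.2  82.3] [48.5 74.3] 83.7 z 0.1556
farch 66 [544.6 207.8] [ 7.5 71.3] 85.1 z 0.1043
plinth 377 [545.7 158.3] [105.4 131.4] 83.2 z 0.0194
floor 717 [540.  154.2] [115.4  91.7] 83.2 z 0.0354
tab 76 [638.7 -77.2] [42.8 10.5] 70.4 [ 0.64131248 -0.07447988  0.10389376] [0.08724771 0.10687415 0.11393055]
rim 226 [668.4 -87. ] [ 91.2 122.2] 71.1
rest base 171 [ 476.6 -241.7] [92.3 75.2] 72.3
shaft 65 [ 473.  -232.5] [ 17.9 121.5] 1.5 [ 0.47686636 -0.2317043   0.04689252]
```

```bash
cat > plan.py <<'E'
import sys,json
from h import *
from scipy.spatial.transform import Rotation as Ro
def plan(target,twist_deg,n,R=None,p=None):
    s=env.observe(); R=s['tcp_rot'] if R is None else R; p=s['ee_pos'] if p is None else p
    d=(np.asarray(target)-p)/n; out=[]
    for i in range(n):
        sh=R.T@d/0.5; out.append([*np.round(sh,4),round(twist_deg/n/180,4)])
        R=R@Ro.from_rotvec([np.radians(twist_deg/n),0,0]).as_matrix()
    for i in range(0,n,10): print(json.dumps([float(x) for r in out[i:i+10] for x in r]))
def twist_to(yaw): # jaw yaw deg, tool down
    y=env.observe()['tcp_rot'][:,1]; a=np.degrees(np.arctan2(y[1],y[0])); d=-(yaw-a); return (d+90)%180-90
if __name__=='__main__':
    a=[float(v) for v in sys.argv[1:]]; t=twist_to(a[3]); print('twist',t, env.observe()['joint_pos'][5]); plan(a[:3],t,int(a[4]))
E
python3 plan.py .6375 -.078 .2 -18.5 14
```

```text
twist -50.19744964868093 -0.0697187145782297
[0.0042, -0.0457, -0.0808, -0.0199, 0.0042, -0.0406, -0.0835, -0.0199, 0.0042, -0.0353, -0.0859, -0.0199, 0.0042, -0.0298, -0.0879, -0.0199, 0.0042, -0.0243, -0.0896, -0.0199, 0.0042, -0.0186, -0.0909, -0.0199, 0.0042, -0.0129, -0.0919, -0.0199, 0.0042, -0.0071, -0.0926, -0.0199, 0.0042, -0.0013, -0.0928, -0.0199, 0.0042, 0.0045, -0.0927, -0.0199]
[0.0042, 0.0103, -0.0923, -0.0199, 0.0042, 0.016, -0.0914, -0.0199, 0.0042, 0.0217, -0.0903, -0.0199, 0.0042, 0.0273, -0.0887, -0.0199]
```

```bash
python3 -m creep '[0.004, -0.046, -0.081, -0.02, 0.004, -0.041, -0.083, -0.02, 0.004, -0.035, -0.086, -0.02, 0.004, -0.03, -0.088, -0.02, 0.004, -0.024, -0.09, -0.02, 0.004, -0.019, -0.091, -0.02, 0.004, -0.013, -0.092, -0.02, 0.004, -0.007, -0.093, -0.02, 0.004, -0.001, -0.093, -0.02, 0.004, 0.0045, -0.093, -0.02]' -1 30
python3 -m creep '[0.004, 0.01, -0.092, -0.02, 0.004, 0.016, -0.091, -0.02, 0.004, 0.022, -0.09, -0.02, 0.004, 0.027, -0.089, -0.02,0,0,0,0,0,0,0,0]'
python3 - <<'E'
from h import *
im,d,m=snap('wrist'); a=im
cv2.imwrite('pics/w1.png',cv2.resize(a[:,:,::-1],(640,480)))
im,P,ok=cloud('wrist'); hsv=cv2.cvtColor(im,cv2.COLOR_RGB2HSV); H,S=hsv[...,0],hsv[...,1]
k=ok&(S>50)&((H>160)|(H<10))&(P[...,2]>.105)&(P[...,2]<.125)&(abs(P[...,0]-.637)<.05)&(abs(P[...,1]+.078)<.05); q=P[k]
print(len(q),cv2.minAreaRect((q[:,:2]*1000).astype(np.float32)),np.median(q[:,2]) if len(q) else 0)
s=env.observe();print(s['ee_pos'],s['clock'],s['joint_pos'])
E
python3 plan.py .6375 -.078 .098 -18.5 3
```

```text
clock: 1.35
ee_pos: [0.5209, -0.2201, 0.2095]
tcp_rot: [[-0.001, 0.843, -0.538], [0.0, -0.538, -0.843], [-1.0, -0.001, 0.0]]
ft_force: [0.8, -0.5, 0.9]
finger_gap: 0.0857
clock: 2.1
ee_pos: [0.6362, -0.0777, 0.2012]
tcp_rot: [[-0.002, 0.95, -0.314], [-0.0, -0.314, -0.95], [-1.0, -0.002, 0.001]]
ft_force: [-1.6, 0.2, 0.1]
finger_gap: 0.0853
216 ((634.9078979492188, -77.17530822753906), (41.786476135253906, 9.7793607711792), 71.28059387207031) 0.11251628812607745
[ 0.63608244 -0.07818714  0.20138266] 2.15 [-1.89955241e-01  3.65447032e-01  1.61762973e+00 -6.12435525e-04
  1.16006672e+00  1.30313489e-01]
twist 0.16395728170006407 0.13031348867354872
[0.0689, 0.001, -0.0005, 0.0003, 0.0689, 0.001, -0.0005, 0.0003, 0.0689, 0.001, -0.0005, 0.0003]
```

View pics/w1.png

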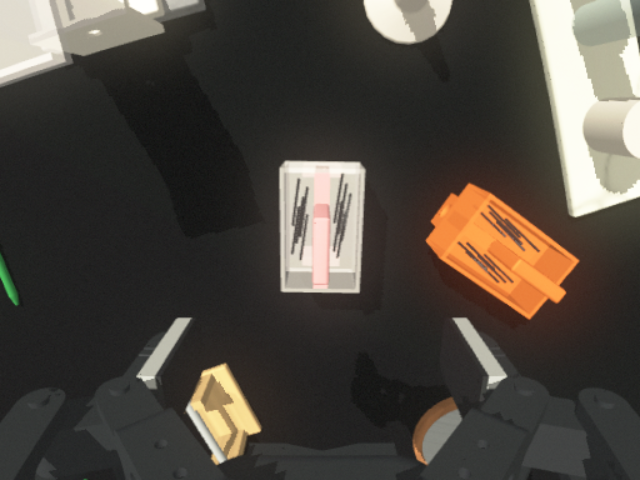

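Picture 4: pink tab at (320,230) inside the clear tray. The orange look-alike at (505,250) is clear of the jaws.

```bash
python3 -m creep '[0.07,-0.0025,-0.001,0,0.07,0,0,0,0.068,0,0,0,0,0,0,0]'
python3 -m creep '[0,0,0,0,0,0,0,0,0,0,0,0,0,0,0,0,0,0,0,0]' 1 40
python3 -m creep '[-0.1,0,0,0,-0.1,0,0,0,-0.1,0,0,0,-0.1,0,0,0,0,0,0,0,0,0,0,0]'
python3 plan.py .538 .154 .297 -6.4 7
```

```text
clock: 2.65
ee_pos: [0.632, -0.0775, 0.0946]
tcp_rot: [[-0.008, 0.949, -0.316], [0.001, -0.316, -0.949], [-1.0, -0.008, 0.001]]
ft_force: [0.4, -0.2, -0.5]
finger_gap: 0.0855
clock: 3.28
ee_pos: [0.6366, -0.0767, 0.0989]
tcp_rot: [[0.001, 0.949, -0.314], [-0.0, -0.314, -0.949], [-1.0, 0.001, -0.0]]
ft_force: [0.8, 0.6, 3.3]
finger_gap: 0.0092
clock: 4.03
ee_pos: [0.6352, -0.0765, 0.2969]
tcp_rot: [[-0.002, 0.949, -0.314], [0.0, -0.314, -0.949], [-1.0, -0.002, 0.0]]
ft_force: [0.5, -0.3, -2.2]
finger_gap: 0.0089
twist -11.892844239036577 0.1314055951126936
[0.0, -0.047, -0.0538, -0.0094, 0.0, -0.0454, -0.0552, -0.0094, 0.0, -0.0438, -0.0565, -0.0094, 0.0, -0.0421, -0.0578, -0.0094, 0.0, -0.0403, -0.059, -0.0094, 0.0, -0.0386, -0.0602, -0.0094, 0.0, -0.0368, -0.0613, -0.0094]
```

```bash
python3 -m creep '[0, -0.047, -0.054, -0.0094, 0, -0.0455, -0.055, -0.0094, 0, -0.044, -0.0565, -0.0094, 0, -0.042, -0.058, -0.0094, 0, -0.040, -0.059, -0.0094, 0, -0.0385, -0.060, -0.0094, 0, -0.037, -0.061, -0.0094,0,0,0,0,0,0,0,0,0,0,0,0]'
python3 - <<'E'
from h import *
snap('wrist','w2.png');snap('top','t2.png');snap('scene','s2.png')
def rect(q): 
    (c,s,a)=cv2.minAreaRect((q[:,:2]*1000).astype(np.float32)); return np.round(c,1),np.round(s,1),round(a,1)
for n in('wrist','top','scene'):
    im,P,ok=cloud(n); S=cv2.cvtColor(im,cv2.COLOR_RGB2HSV)[...,1]
    def box(x0,x1,y0,y1,z0,z1): return ok&(P[...,0]>x0)&(P[...,0]<x1)&(P[...,1]>y0)&(P[...,1]<y1)&(P[...,2]>z0)&(P[...,2]<z1)
    for nm,b in dict(ledge=(.42,.66,0,.13,.150,.18),farch=(.42,.66,.18,.25,.096,.115),plinth=(.42,.66,.03,.25,.012,.026),floor=(.42,.66,.09,.22,.03,.038),lips=(.42,.66,.09,.22,.039,.046),rim=(.42,.66,.05,.25,.255,.29)).items():
        q=P[box(*b)]
        if len(q)>5: print(n,nm,len(q),*rect(q),'z',np.median(q[:,2]).round(4))
s=env.observe();print(s['ee_pos'],s['clock'],s['tcp_rot'][:,1])
E
```

```text
clock: 5.28
ee_pos: [0.5388, 0.1527, 0.297]
tcp_rot: [[-0.002, 0.994, -0.114], [-0.001, -0.114, -0.994], [-1.0, -0.001, 0.001]]
ft_force: [-0.0, -0.4, -0.5]
finger_gap: 0.0091
wrist farch 415 [541.6 207.7] [ 5.6 68.5] 83.5 z 0.1042
wrist plinth 1021 [543.5 177. ] [ 54.2 131.8] 81.6 z 0.019
wrist floor 1873 [539.1 188.3] [44.7 89. ] 83.5 z 0.034
wrist lips 253 [539.1 183.8] [33.5 47.7] 83.5 z 0.0402
wrist rim 3813 [538.5 159.8] [72.2 55.9] 83.2 z 0.2689
top ledge 609 [529.8  81. ] [46.2 70.4] 83.6 z 0.1561
top plinth 309 [541.8 148.8] [104.2 132.7] 83.4 z 0.0198
top floor 265 [515.2 136.6] [ 73.5 119.4] 42.8 z 0.0348
top lips 61 [534.8 138.9] [84.4 53.3] 0.6 z 0.0409
top rim 188 [537.1 124.2] [36.4 56.2] 83.7 z 0.2696
scene ledge 315 [531.   82.4] [48.9 72.8] 83.9 z 0.1558
scene farch 71 [544.8 206.9] [ 8.2 68.6] 83.5 z 0.1035
scene plinth 364 [546.4 160.7] [104.  134.6] 79.9 z 0.0195
scene floor 515 [539.7 155.8] [111.9  92. ] 81.5 z 0.0346
scene lips 132 [539.5 155. ] [114.3  66.6] 83.7 z 0.0416
scene rim 546 [542.3 151.1] [90.  60.2] 83.5 z 0.2671
[0.53912506 0.15290632 0.29773194] 5.425 [ 9.93506421e-01 -1.13775545e-01 -3.42704086e-04]
```

View pics/w2.png

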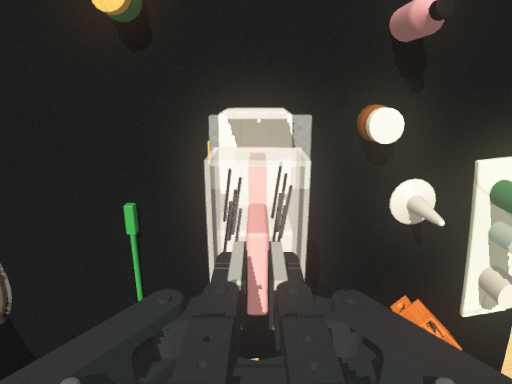

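Picture 5: the bin hangs over the organiser (far cheek at (255,130), pink spine at (257,200)). Ledge, cheek and lip centres agree that the bin sits about 2.4 mm too far in +x and 2.5 mm short in y.

```bash
python3 -m creep '[0,-0.0055,-0.0045,0,0.08,0,0,0,0.08,0,0,0,0.08,0,0,0,0.04,0,0,0,0.015,0,0,0,0,0,0,0]'
python3 -m creep '[0.008,0,0,0,0.008,0,0,0,0.006,0,0,0,0,0,0,0,0,0,0,0]'
python3 - <<'E'
from h import *
snap('scene','s3.png'); print(env.observe()['ee_pos'])
a=cv2.imread('pics/s3.png')[150:280,210:390]; cv2.imwrite('pics/s3c.png',cv2.resize(a,(720,520),interpolation=2))
E
```

```text
clock: 6.3
ee_pos: [0.5365, 0.1563, 0.1506]
tcp_rot: [[-0.0, 0.994, -0.113], [0.0, -0.113, -0.994], [-1.0, -0.0, -0.0]]
ft_force: [0.8, 0.4, -1.7]
finger_gap: 0.0088
clock: 6.92
ee_pos: [0.5364, 0.1563, 0.1395]
tcp_rot: [[0.0, 0.994, -0.112], [0.0, -0.112, -0.994], [-1.0, 0.0, -0.0]]
ft_force: [0.7, -0.4, -0.8]
finger_gap: 0.0091
[0.53652605 0.15629794 0.13960533]
```

View pics/s3c.png

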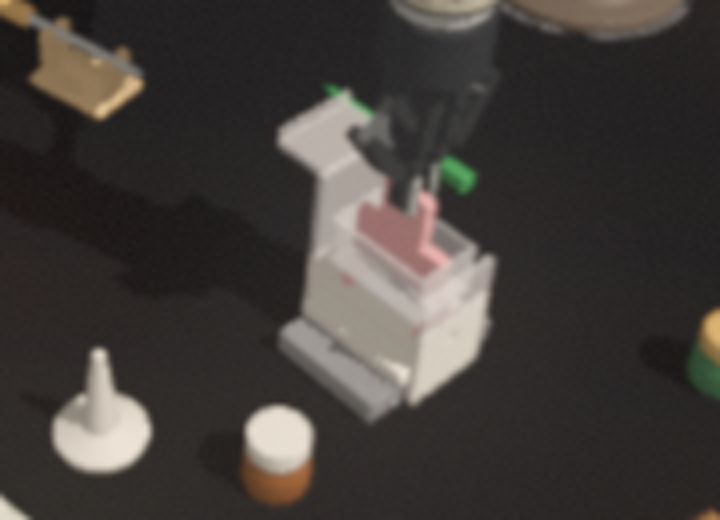

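Picture 6: the bin is between the cheeks with its feet at lip height, and no force is felt. I continue down.

```bash
python3 -m creep '[0.004,0,0,0,0.004,0,0,0,0.003,0,0,0,0,0,0,0]'
python3 -m creep '[0.002,0,0,0,0.002,0,0,0,0,0,0,0]'
```

```text
clock: 7.48
ee_pos: [0.5365, 0.1563, 0.134]
tcp_rot: [[0.0, 0.994, -0.112], [0.0, -0.112, -0.994], [-1.0, 0.0, -0.0]]
ft_force: [-0.4, -0.1, -1.3]
finger_gap: 0.0089
clock: 7.85
ee_pos: [0.5371, 0.1562, 0.1339]
tcp_rot: [[0.001, 0.994, -0.112], [-0.0, -0.112, -0.994], [-1.0, 0.001, -0.0]]
ft_force: [-2.2, -1.2, 7.6]
finger_gap: 0.009
```

```bash
python3 -m creep '[0,0,0,0,0,0,0,0,0,0,0,0,0,0,0,0,0,0,0,0]' -1
python3 -m creep '[-0.06,0,0,0,-0.1,0,0,0,-0.1,0,0,0,-0.1,0,0,0,0,0,0,0,0,0,0,0]'
python3 - <<'E'
from h import *
snap('wrist','w4.png');snap('top','t4.png')
def rect(q): 
    (c,s,a)=cv2.minAreaRect((q[:,:2]*1000).astype(np.float32)); return np.round(c,1),np.round(s,1),round(a,1)
for n in('wrist','top'):
    im,P,ok=cloud(n); hsv=cv2.cvtColor(im,cv2.COLOR_RGB2HSV);H,S=hsv[...,0],hsv[...,1]
    def box(x0,x1,y0,y1,z0,z1): return ok&(P[...,0]>x0)&(P[...,0]<x1)&(P[...,1]>y0)&(P[...,1]<y1)&(P[...,2]>z0)&(P[...,2]<z1)
    pk=(S>50)&((H>160)|(H<10))
    for nm,k in dict(ledge=box(.42,.66,0,.13,.152,.18),farch=box(.42,.66,.196,.25,.1,.109),tab=pk&box(.42,.66,.09,.2,.142,.16)).items():
        q=P[k]
        if len(q)>5: print(n,nm,len(q),*rect(q),'z',np.median(q[:,2]).round(4))
print(env.observe()['clock'],env.observe()['joint_pos'])
E
```

```text
clock: 8.48
ee_pos: [0.5363, 0.1563, 0.1318]
tcp_rot: [[-0.0, 0.994, -0.112], [-0.0, -0.112, -0.994], [-1.0, -0.0, 0.0]]
ft_force: [0.8, 0.9, 0.7]
finger_gap: 0.0854
clock: 9.22
ee_pos: [0.536, 0.1562, 0.3116]
tcp_rot: [[-0.0, 0.994, -0.112], [-0.0, -0.112, -0.994], [-1.0, -0.0, 0.0]]
ft_force: [-0.7, -0.6, -0.6]
finger_gap: 0.0853
wrist ledge 3370 [527.2  82.3] [47.8 69.6] 83.3 z 0.1553
wrist farch 495 [540.4 201.8] [17.4 68.5] 83.5 z 0.1046
wrist tab 178 [535.6 156. ] [41.3  8.7] 83.5 z 0.1476
top ledge 595 [529.7  80.9] [45.9 70. ] 83.7 z 0.1563
top tab 17 [537.2 149.7] [31.  10.1] 84.4 z 0.1485
9.325 [2.05547056e-01 1.15509155e-01 1.70304526e+00 6.48889065e-05
 1.32680044e+00 3.18211616e-01]
```

```bash
python3 - <<'E'
from h import *
snap('scene')
for n in('top','scene'):
    im,P,ok=cloud(n); print(n)
    for x in np.arange(-.3,.9,.1):
        r=[]
        for y in np.arange(-1.1,1.1,.1):
            k=ok&(abs(P[...,0]-x)<.05)&(abs(P[...,1]-y)<.05); r.append('%3d'%(100*np.percentile(P[k][:,2],98)) if k.sum()>5 else ' . ')
        print('%.1f'%x,' '.join(r))
E
```

```text
top
-0.3  .   .   .   .   .   .   .   .   .   .   .   .   .   .   .   .   .   .   .   .   .   . 
-0.2  .   .   .   .   .   .   .   .   .   .   .   .   .   .   .   .   .   .   .   .   .   . 
-0.1  .   .   .   .   .   .   .   .   .   .   .   .   .   .   .   .   .   .   .   .   .   . 
0.0  .   .   .   .    0   0   0  .   .   .   .   .   .   .   .   .   .   .   .   .   .   . 
0.1  .   .   .   .    0   0   0   0   0   0   1   2   1  .   .    0   0   0  .   .   .   . 
0.2  .   .   .   .    0   0   0   0   0   0   0   0   0   0  .    0   5   7  .   .   .   . 
0.3  .   .   .   .    7   7   0   0   1   0   0   0  74  71  .    0   8   9  .   .   .   . 
0.4  .   .   .   .    0   0   0   0   0   0   0   0  72  70   5   4   7   8   0  .   .   . 
0.5  .   .   .   .    7   6   0   0   5   5   0   0  66  66   0   0   0   8   0  .   .   . 
0.6  .   .   .   .    7   7   0   0   0   0   0   0  66  66   0   0  18  18   0  .   .   . 
0.7  .   .   .   .    0   0   0   1   1   4   7   1   5   5  10   0  18  18  .   .   .   . 
0.8  .   .   .   .    7   7   7   1   0   7  11   1   1   0   0   0   0  18  .   
[... 422 characters left out ...]
0   0   0  35  37   1   0   0   0   0   0  .   .   .   . 
0.2  .   .   .   .    0   0   0   0   0   0   0   0   0   0   0   0   0   8  .   .   .   . 
0.3  .   .   .   .    6   6   0   0   1   0   0   0   1   0   0   0   8  10  .   .   .   . 
0.4  .   .   .   .    0   0   0   0   0   0   0   0   1  63   5   5   7   8   8  .   .   . 
0.5  .   .   .   .    7   6   2   0   5   4   0   0  16  66   0   0   0  20  12  .   .   . 
0.6  -8  .   .   .    7   7   0   0   0   0   0   0  65  65   0   0  18  18  18  .   .   . 
0.7  24 -69 -74 -74   0   0   0   1   1   0   7   0   1   5  10   0  18  18  18  .   .   . 
0.8  23 -42 -74 -74   6   7   6   1   0   7  10   0   6   0   7   0   0  18  18  .   .   .
```

```bash
python3 -m creep '[-0.006,-0.079,-0.083,0,-0.006,-0.079,-0.083,0,-0.006,-0.079,-0.083,0,-0.006,-0.079,-0.083,0,-0.006,-0.079,-0.083,0,-0.006,-0.079,-0.083,0,-0.006,-0.079,-0.083,0,-0.006,-0.079,-0.083,0,-0.006,-0.079,-0.083,0,-0.006,-0.079,-0.083,0]'
python3 -m creep '[0,-0.079,-0.083,0,0,-0.079,-0.083,0,0,-0.079,-0.083,0,0,0,-0.12,0,0,0,-0.12,0,0,0,-0.12,0,0,0,-0.12,0,0,0,0,0]'
python3 -c "
from plant import env;print(env.observe()['joint_pos'])"
```

```text
clock: 10.62
ee_pos: [0.189, 0.6138, 0.34]
tcp_rot: [[-0.001, 0.994, -0.112], [-0.003, -0.112, -0.994], [-1.0, -0.0, 0.003]]
ft_force: [0.0, -0.4, -0.5]
finger_gap: 0.0858
clock: 11.62
ee_pos: [0.1093, 0.945, 0.323]
tcp_rot: [[-0.001, 0.994, -0.112], [0.001, -0.112, -0.994], [-1.0, -0.001, -0.001]]
ft_force: [0.9, 0.2, -1.8]
finger_gap: 0.0855
[1.40968365e+00 1.13731188e+00 1.25486998e-01 7.17074647e-04
 1.87790812e+00 1.52258961e+00]
```

```bash
python3 -m creep '[0,0,-0.12,0,0,0,-0.12,0,0,0,-0.12,0,0,0,-0.12,0,0,0,0,0]'
python3 -c "
from plant import env;print(env.observe()['joint_pos'])"
```

```text
clock: 12.25
ee_pos: [0.1159, 1.008, 0.2982]
tcp_rot: [[0.018, 0.994, -0.111], [0.16, -0.112, -0.981], [-0.987, 0.0, -0.161]]
ft_force: [0.5, -0.2, -0.6]
finger_gap: 0.0857
[1.41108339 1.20273398 0.05988765 0.00742296 1.717311   1.52547211]
```

The tool tilts when it is pushed past its reach (9.4° so far, in the wanted direction). I continue to about 40°.

```bash
python3 -m creep '[0,0,-0.12,0,0,0,-0.12,0,0,0,-0.12,0,0,0,-0.12,0,0,0,-0.12,0,0,0,0,0]'
python3 -c "
from plant import env;print(env.observe()['joint_pos'])"
```

```text
clock: 13.0
ee_pos: [0.1229, 1.0727, 0.3061]
tcp_rot: [[0.041, 0.994, -0.105], [0.354, -0.113, -0.928], [-0.934, 0.001, -0.356]]
ft_force: [0.2, -0.1, 0.2]
finger_gap: 0.0855
[1.41173094 1.21474228 0.05475381 0.01583917 1.50801851 1.52629639]
```

```bash
python3 -m creep '[0,0,-0.12,0,0,0,-0.12,0,0,0,-0.12,0,0,0,-0.12,0,0,0,-0.12,0,0,0,-0.12,0,0,0,-0.12,0,0,0,0,0]'
python3 -c "
from plant import env;print(env.observe()['joint_pos'])"
```

```text
clock: 14.0
ee_pos: [0.1291, 1.1316, 0.4008]
tcp_rot: [[0.068, 0.994, -0.09], [0.592, -0.113, -0.798], [-0.803, 0.001, -0.596]]
ft_force: [-0.3, -1.1, -0.2]
finger_gap: 0.0855
[1.41147981 1.16172755 0.05067569 0.02789003 1.29083753 1.52519947]
```

```bash
python3 -m creep '[0,0,-0.12,0,0,0,-0.12,0,0,0,0,0]'
python3 plan.py .45 .1 .35 0 20 | sed -n 1d\;p >/dev/null; python3 - <<'E'
from plan import *
s=env.observe();print(s['tcp_rot'].round(3),s['ee_pos'],s['joint_pos'].round(3))
plan([.45,.1,.35],0,20)
E
```

```text
clock: 14.38
ee_pos: [0.1299, 1.1401, 0.442]
tcp_rot: [[0.075, 0.994, -0.084], [0.65, -0.113, -0.751], [-0.756, 0.001, -0.654]]
ft_force: [-0.2, -0.2, 0.1]
finger_gap: 0.0856
[[ 0.075  0.994 -0.084]
 [ 0.65  -0.113 -0.751]
 [-0.756  0.001 -0.654]] [0.12993057 1.14013599 0.44201588] [1.411 1.134 0.051 0.031 1.244 1.525]
[-0.0583, 0.0435, 0.0815, 0.0, -0.0583, 0.0435, 0.0815, 0.0, -0.0583, 0.0435, 0.0815, 0.0, -0.0583, 0.0435, 0.0815, 0.0, -0.0583, 0.0435, 0.0815, 0.0, -0.0583, 0.0435, 0.0815, 0.0, -0.0583, 0.0435, 0.0815, 0.0, -0.0583, 0.0435, 0.0815, 0.0, -0.0583, 0.0435, 0.0815, 0.0, -0.0583, 0.0435, 0.0815, 0.0]
[-0.0583, 0.0435, 0.0815, 0.0, -0.0583, 0.0435, 0.0815, 0.0, -0.0583, 0.0435, 0.0815, 0.0, -0.0583, 0.0435, 0.0815, 0.0, -0.0583, 0.0435, 0.0815, 0.0, -0.0583, 0.0435, 0.0815, 0.0, -0.0583, 0.0435, 0.0815, 0.0, -0.0583, 0.0435, 0.0815, 0.0, -0.0583, 0.0435, 0.0815, 0.0, -0.0583, 0.0435, 0.0815, 0.0]
```

```bash
python3 -m creep '[-0.058,0.0435,0.0815,0,-0.058,0.0435,0.0815,0,-0.058,0.0435,0.0815,0,-0.058,0.0435,0.0815,0,-0.058,0.0435,0.0815,0,-0.058,0.0435,0.0815,0,-0.058,0.0435,0.0815,0,-0.058,0.0435,0.0815,0,-0.058,0.0435,0.0815,0,-0.058,0.0435,0.0815,0]'
python3 -m creep '[-0.058,0.0435,0.0815,0,-0.058,0.0435,0.0815,0,-0.058,0.0435,0.0815,0,-0.058,0.0435,0.0815,0,-0.058,0.0435,0.0815,0,-0.058,0.0435,0.0815,0,-0.058,0.0435,0.0815,0,-0.058,0.0435,0.0815,0,-0.058,0.0435,0.0815,0,-0.058,0.0435,0.0815,0]'
python3 - <<'E'
from plan import *
s=env.observe();R=s['tcp_rot'];print(s['joint_pos'].round(3))
p=np.array([np.cos(np.radians(93.2)),np.sin(np.radians(93.2)),0]); y=np.cross(p,R[:,0]);y/=np.linalg.norm(y)
if y@R[:,1]<0:y=-y
a=np.degrees(np.arctan2(y@R[:,2],y@R[:,1])); print('twist',a,'jaw',y)
G=np.array([.4803,-.3295,.045]); A=G-R[:,0]*.12; print(A); plan(A,a,10)
E
```

```text
clock: 15.62
ee_pos: [0.2828, 0.6621, 0.401]
tcp_rot: [[0.074, 0.994, -0.082], [0.648, -0.111, -0.754], [-0.758, 0.002, -0.652]]
ft_force: [-0.2, -0.0, -0.7]
finger_gap: 0.0853
clock: 16.88
ee_pos: [0.4442, 0.1424, 0.3563]
tcp_rot: [[0.076, 0.994, -0.082], [0.646, -0.111, -0.755], [-0.76, 0.004, -0.65]]
ft_force: [0.9, 0.4, 0.7]
finger_gap: 0.0853
[-0.252 -0.143  2.019  0.709  1.426 -0.307]
twist -12.541134673109891 jaw [0.98786686 0.05523033 0.1451505 ]
[ 0.47123778 -0.40700267  0.13616585]
[-0.0371, 0.0174, 0.1112, -0.007, -0.0371, 0.015, 0.1115, -0.007, -0.0371, 0.0125, 0.1118, -0.007, -0.0371, 0.0101, 0.1121, -0.007, -0.0371, 0.0076, 0.1123, -0.007, -0.0371, 0.0052, 0.1124, -0.007, -0.0371, 0.0027, 0.1125, -0.007, -0.0371, 0.0003, 0.1125, -0.007, -0.0371, -0.0022, 0.1125, -0.007, -0.0371, -0.0047, 0.1124, -0.007]
```

```bash
python3 -m creep '[-0.037, 0.0174, 0.111, -0.007, -0.037, 0.015, 0.1115, -0.007, -0.037, 0.0125, 0.112, -0.007, -0.037, 0.010, 0.112, -0.007, -0.037, 0.0076, 0.112, -0.007, -0.037, 0.005, 0.1125, -0.007, -0.037, 0.0027, 0.1125, -0.007, -0.037, 0.0003, 0.1125, -0.007, -0.037, -0.0022, 0.1125, -0.007, -0.037, -0.0047, 0.1125, -0.007]'
python3 -m creep '[0,0,0,0,0,0,0,0]'
cat > meas.py <<'E'
from plan import *
def line(P):
    c=P.mean(0); v=np.linalg.svd(P-c,full_matrices=False)[2][0]; v*=np.sign(v[1]); s=(P-c)@v; return c,v,np.percentile(s,[1,99])
def pin(n):
    im,P,ok=cloud(n); hsv=cv2.cvtColor(im,cv2.COLOR_RGB2HSV);H,S,V=[hsv[...,i].astype(int) for i in range(3)]
    return im,P,ok,H,S,V
E
python3 - <<'E'
from meas import *
snap('wrist','w5.png'); im,P,ok,H,S,V=pin('wrist')
def box(x0,x1,y0,y1,z0,z1): return ok&(P[...,0]>x0)&(P[...,0]<x1)&(P[...,1]>y0)&(P[...,1]<y1)&(P[...,2]>z0)&(P[...,2]<z1)
k=box(.44,.52,-.37,-.29,.038,.07)&(S>120)&(H>15)&(H<35); print('handle',k.sum(),[x.round(4) for x in line(P[k])],np.percentile(P[k],[2,98],axis=0).round(4)) if k.any() else 0
k=box(.44,.52,-.30,-.15,.036,.06)&(S<60)&(V>100); print('shaft',k.sum(),[x.round(4) for x in line(P[k])]) if k.sum()>5 else 0
s=env.observe();print(s['ee_pos'],s['tcp_rot'].round(3),s['joint_pos'].round(2),s['clock'])
E
```

```text
clock: 18.12
ee_pos: [0.4707, -0.4069, 0.1341]
tcp_rot: [[0.074, 0.988, 0.137], [0.645, 0.057, -0.762], [-0.761, 0.144, -0.633]]
ft_force: [1.0, -0.1, 0.6]
finger_gap: 0.0855
clock: 18.38
ee_pos: [0.4703, -0.4042, 0.1344]
tcp_rot: [[0.073, 0.988, 0.135], [0.647, 0.056, -0.76], [-0.759, 0.143, -0.635]]
ft_force: [0.3, 0.1, -0.6]
finger_gap: 0.0856
handle 422 [array([ 0.4785, -0.3328,  0.0487]), array([-0.0785,  0.9956,  0.052 ]), array([-0.0121,  0.0308])] [[ 0.4705 -0.3447  0.0391]
 [ 0.4861 -0.3031  0.0521]]
shaft 926 [array([ 0.4734, -0.242 ,  0.0473]), array([-0.0506,  0.9987, -0.0034]), array([-0.056 ,  0.0691])]
[ 0.47062874 -0.40381633  0.13527668] [[ 0.073  0.988  0.136]
 [ 0.646  0.057 -0.761]
 [-0.76   0.144 -0.634]] [-1.    0.72  1.38  0.43  1.62 -1.21] 18.425
```

View pics/w5.png

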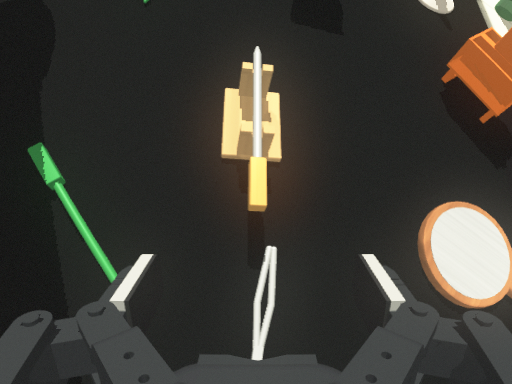

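Picture 7: the steel pin with its brass handle at (258,183) and nose at (258,48) lies centred between the jaws; the tweezer at (266,300) is below, clear of them.

```bash
python3 - <<'E'
from plan import *
plan([.478,-.330,.0445],0,6)
E
```

```text
[0.0391, -0.0005, 0.0008, 0.0, 0.0391, -0.0005, 0.0008, 0.0, 0.0391, -0.0005, 0.0008, 0.0, 0.0391, -0.0005, 0.0008, 0.0, 0.0391, -0.0005, 0.0008, 0.0, 0.0391, -0.0005, 0.0008, 0.0]
```

```bash
python3 -m creep '[0.05,-0.0005,0.001,0,0.05,-0.0005,0.001,0,0.05,-0.0005,0.001,0,0.045,-0.0005,0.001,0,0.025,-0.0005,0.001,0,0.0145,0,0,0,0,0,0,0,0,0,0,0]'
python3 -m creep '[0,0,0,0,0,0,0,0,0,0,0,0,0,0,0,0,0,0,0,0,0,0,0,0]' 1 40
python3 -c "
from plant import env;print(env.observe()['ee_pos'],env.observe()['tcp_rot'].round(3))"
```

```text
clock: 19.42
ee_pos: [0.4783, -0.3313, 0.0443]
tcp_rot: [[0.074, 0.988, 0.136], [0.645, 0.057, -0.762], [-0.76, 0.144, -0.633]]
ft_force: [-0.3, -0.4, -0.0]
finger_gap: 0.0853
clock: 20.18
ee_pos: [0.4778, -0.3305, 0.0436]
tcp_rot: [[0.073, 0.988, 0.135], [0.647, 0.057, -0.761], [-0.759, 0.143, -0.635]]
ft_force: [-0.7, -0.7, 0.4]
finger_gap: 0.0125
[ 0.47781161 -0.33048837  0.04361435] [[ 0.073  0.988  0.135]
 [ 0.647  0.057 -0.761]
 [-0.759  0.143 -0.635]]
```

```bash
python3 - <<'E'
from plan import *
s=env.observe();R=s['tcp_rot'];p=np.array([-.0506,.9987,0]);pt_=R.T@p;print('p_tool',pt_)
best=min(np.arange(0,25,.1),key=lambda a:-(R@Ro.from_rotvec([np.radians(a),0,0]).as_matrix()@pt_)@np.array([.113,.9936,0]))
print(best,R@Ro.from_rotvec([np.radians(best),0,0]).as_matrix()@pt_,R@Ro.from_rotvec([np.radians(best),0,0]).as_matrix())
plan(s['ee_pos']+[0,0,.07],0,3)
R2=R
plan([.509,-.088,.08],best,6,p=s['ee_pos']+[0,0,.07])
E
```

```text
p_tool [ 0.64200126  0.00662582 -0.7666502 ]
12.3 [0.11320286 0.99348912 0.01124843] [[ 0.07271702  0.99428436 -0.07817189]
 [ 0.64652122 -0.10667395 -0.7554012 ]
 [-0.75942251  0.00439074 -0.65058295]]
[-0.0354, 0.0067, -0.0296, 0.0, -0.0354, 0.0067, -0.0296, 0.0, -0.0354, 0.0067, -0.0296, 0.0]
[0.0615, 0.0133, -0.053, 0.0114, 0.0615, 0.0114, -0.0534, 0.0114, 0.0615, 0.0094, -0.0538, 0.0114, 0.0615, 0.0075, -0.0541, 0.0114, 0.0615, 0.0056, -0.0543, 0.0114, 0.0615, 0.0036, -0.0545, 0.0114]
```

```bash
python3 -m creep '[-0.0355,0.0067,-0.0296,0,-0.0355,0.0067,-0.0296,0,-0.0355,0.0067,-0.0296,0,0.0615,0.0133,-0.053,0.0114,0.0615,0.0114,-0.0534,0.0114,0.0615,0.0094,-0.0538,0.0114,0.0615,0.0075,-0.054,0.0114,0.0615,0.0056,-0.0543,0.0114,0.0615,0.0036,-0.0545,0.0114,0,0,0,0]'
python3 -m creep '[0,0,0,0]'
python3 - <<'E'
from meas import *
s=env.observe();print(s['ee_pos'],s['tcp_rot'].round(3),s['finger_gap'],s['clock'])
for n in('wrist','top','scene'):
    snap(n,n[0]+'6.png'); im,P,ok,H,S,V=pin(n)
    def box(x0,x1,y0,y1,z0,z1): return ok&(P[...,0]>x0)&(P[...,0]<x1)&(P[...,1]>y0)&(P[...,1]<y1)&(P[...,2]>z0)&(P[...,2]<z1)
    k=box(.49,.54,-.07,.075,.05,.11)&(S<80)&(V>60); print(n,'shaft',k.sum(),[x.round(4) for x in line(P[k])] if k.sum()>5 else 0)
    k=box(.42,.66,0,.13,.152,.18); print('ledge',cv2.minAreaRect((P[k][:,:2]*1000).astype(np.float32)))
E
```

```text
clock: 21.42
ee_pos: [0.5085, -0.0853, 0.0812]
tcp_rot: [[0.07, 0.995, -0.076], [0.648, -0.103, -0.755], [-0.759, 0.004, -0.651]]
ft_force: [-0.4, -0.4, -1.3]
finger_gap: 0.0123
clock: 21.55
ee_pos: [0.51, -0.0889, 0.0813]
tcp_rot: [[0.074, 0.994, -0.077], [0.645, -0.106, -0.757], [-0.76, 0.007, -0.649]]
ft_force: [0.7, -0.5, -0.5]
finger_gap: 0.0127
[ 0.51002766 -0.08886201  0.08128797] [[ 0.074  0.994 -0.077]
 [ 0.645 -0.106 -0.757]
 [-0.76   0.007 -0.649]] 0.012743581051131247 21.55
wrist shaft 2766 [array([ 0.5178, -0.0154,  0.0858]), array([ 0.1161,  0.9931, -0.0166]), array([-0.0544,  0.0803])]
ledge ((0.0, 0.0), (0.0, 0.0), 0.0)
top shaft 163 [array([0.5224, 0.0015, 0.0859]), array([0.1143, 0.9934, 0.0015]), array([-0.0608,  0.0601])]
ledge ((529.6041870117188, 81.08052825927734), (46.37340545654297, 70.04369354248047), 83.60026550292969)
scene shaft 90 [array([0.5249, 0.0056, 0.0847]), array([0.1147, 0.9934, 0.0095]), array([-0.0638,  0.0619])]
ledge ((531.042236328125, 82.07536315917969), (49.39405059814453, 71.93891906738281), 83.72193908691406)
```

View pics/w6.png

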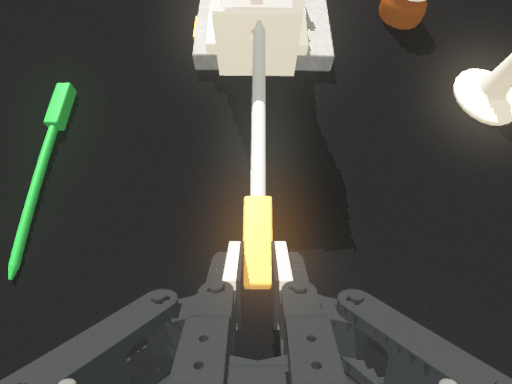

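Picture 8: the pin is held straight (handle (258,235), nose (259,28)) pointing at the entry cheek, which spans x = 218–297. The top and scene views put it about 2 mm too far in +x.

```bash
python3 - <<'E'
from meas import *
C=np.array([.5365,.155]);px=np.array([.9936,-.113]);py=np.array([.113,.9936])
im,P,ok,H,S,V=pin('wrist')
X=(P[...,:2]-C)@px; Y=(P[...,:2]-C)@py; Z=P[...,2]
for z0,z1 in((.04,.07),(.07,.10),(.1,.13),(.13,.15)):
    k=ok&(abs(Y+.056)<.006)&(Z>z0)&(Z<z1)&(abs(X)<.06); 
    if k.sum()>20: print(z0,k.sum(),'cheek X',np.percentile(X[k],[1,99]).round(4),'Y',np.median(Y[k]).round(4))
k=ok&(Y<-.065)&(Y>-.2)&(abs(X)<.012)&(Z>.05)&(Z<.11)&(S<80)&(V>60)
for y in np.arange(-.2,-.065,.02):
    q=k&(abs(Y-y)<.01); print(round(y,3),q.sum(),X[q].mean().round(4),Z[q].max().round(4)) if q.sum()>10 else 0
print(Y[k].max())
plan(env.observe()['ee_pos']+np.array([-.0022,.0002,-.0337]),0,4)
E
```

```text
0.04 2522 cheek X [-0.0348  0.0336] Y -0.056
0.07 1100 cheek X [-0.0351  0.0338] Y -0.0561
-0.2 249 0.0007 0.0873
-0.18 438 0.0009 0.0873
-0.16 391 0.0009 0.0872
-0.14 318 0.0008 0.087
-0.12 283 0.0007 0.0873
-0.1 227 0.0007 0.0874
-0.08 20 0.0009 0.0856
-0.08196804925655025
[0.0128, -0.0012, 0.011, 0.0, 0.0128, -0.0012, 0.011, 0.0, 0.0128, -0.0012, 0.011, 0.0, 0.0128, -0.0012, 0.011, 0.0]
```

```bash
python3 - <<'E'
from plan import *
e=env.observe()['ee_pos']; a=e+np.array([-.0018,.0002,-.0338]); plan(a,0,4); plan(a+np.array([.113,.9936,0])*.018,0,3,p=a)
E
```

```text
[0.0128, -0.001, 0.011, 0.0, 0.0128, -0.001, 0.011, 0.0, 0.0128, -0.001, 0.011, 0.0, 0.0128, -0.001, 0.011, 0.0]
[0.0078, 0.0001, -0.0091, 0.0, 0.0078, 0.0001, -0.0091, 0.0, 0.0078, 0.0001, -0.0091, 0.0]
```

```bash
python3 -m creep '[0.0128,-0.001,0.011,0,0.0128,-0.001,0.011,0,0.0128,-0.001,0.011,0,0.0128,-0.001,0.011,0,0.0078,0.0001,-0.0091,0,0.0078,0.0001,-0.0091,0,0.0078,0.0001,-0.0091,0,0,0,0,0]'
python3 -m creep '[0,0,0,0]'
cat > chk.py <<'E'
from meas import *
s=env.observe();print(s['ee_pos'],s['tcp_rot'][:,0].round(4),s['finger_gap'],s['clock'])
C=np.array([.5365,.155]);px=np.array([.9936,-.113]);py=np.array([.113,.9936])
for n in('wrist','top','scene'):
    snap(n,n[0]+'%d.png'%(s['clock']*100)); im,P,ok,H,S,V=pin(n)
    X=(P[...,:2]-C)@px; Y=(P[...,:2]-C)@py; Z=P[...,2]; print(n)
    for z0,z1 in((.045,.07),(.07,.10),(.1,.13)):
        k=ok&(abs(Y+.056)<.006)&(Z>z0)&(Z<z1)&(abs(X)<.06)&(S<60)
        if k.sum()>20: print(z0,k.sum(),'cheek X',np.percentile(X[k],[1,99]).round(4),'Y',np.median(Y[k]).round(4))
    k=ok&(Z>.152)&(Z<.18)&(abs(X)<.06)&(Y<-.03)&(Y>-.12)&(S<60)
    if k.sum()>50: print('ledge X',np.percentile(X[k],[1,99]).round(4))
    k=ok&(Y<-.06)&(Y>-.2)&(abs(X)<.012)&(Z>.036)&(Z<.065)&(S<80)&(V>50)
    for y in np.arange(-.2,-.055,.02):
        q=k&(abs(Y-y)<.01); print(round(y,3),q.sum(),X[q].mean().round(4),np.percentile(Z[q],[50,97]).round(4)) if q.sum()>8 else 0
E
python3 chk.py
```

```text
clock: 22.7
ee_pos: [0.5094, -0.0695, 0.0466]
tcp_rot: [[0.072, 0.994, -0.078], [0.646, -0.106, -0.756], [-0.759, 0.005, -0.651]]
ft_force: [-0.9, -0.7, -0.4]
finger_gap: 0.0126
clock: 22.82
ee_pos: [0.5096, -0.0701, 0.0465]
tcp_rot: [[0.073, 0.994, -0.078], [0.646, -0.107, -0.756], [-0.76, 0.005, -0.65]]
ft_force: [-0.3, -0.0, -0.4]
finger_gap: 0.0128
[ 0.5095736  -0.07013487  0.04651684] [ 0.073   0.6462 -0.7597] 0.01275630398149333 22.825
wrist
0.045 1640 cheek X [-0.0351  0.0337] Y -0.056
-0.2 273 -0.0018 [0.0514 0.0547]
-0.18 506 -0.0018 [0.0505 0.0519]
-0.16 433 -0.0016 [0.0506 0.052 ]
-0.14 387 -0.0016 [0.0507 0.0521]
-0.12 314 -0.0017 [0.0509 0.0523]
-0.1 275 -0.0018 [0.0509 0.0523]
-0.08 211 -0.0017 [0.0511 0.0523]
-0.06 18 -0.0017 [0.0497 0.0507]
top
ledge X [-0.0329  0.036 ]
-0.2 9 0.0006 [0.0525 0.0551]
-0.18 25 0.0005 [0.0504 0.055 ]
-0.16 26 0.0005 [0.0525 0.0561]
-0.14 25 0.0005 [0.0522 0.0567]
-0.12 25 0.0004 [0.0515 0.0545]
-0.1 23 0.0003 [0.0524 0.0551]
scene
0.07 29 cheek X [-0.0162  0.0367] Y -0.0511
0.1 88 cheek X [-0.0346  0.0384] Y -0.051
ledge X [-0.0328  0.0371]
-0.18 12 0.0024 [0.0505 0.0517]
-0.16 13 0.0024 [0.0503 0.053 ]
-0.14 14 0.0026 [0.0494 0.0529]
-0.12 14 0.0024 [0.0509 0.0533]
-0.1 16 0.0022 [0.0503 0.0526]
```

```bash
python3 -m creep '[-0.0012,0.0016,-0.001,0,0.0039,0,-0.0046,0,0.0039,0,-0.0046,0,0.0039,0,-0.0046,0,0.0039,0,-0.0046,0,0,0,0,0]'
python3 -c "
from plant import env;print(env.observe()['ee_pos'],env.observe()['ft_force'])"
```

```text
clock: 23.72
ee_pos: [0.5113, -0.0579, 0.0471]
tcp_rot: [[0.072, 0.994, -0.078], [0.647, -0.107, -0.755], [-0.759, 0.004, -0.651]]
ft_force: [-0.6, 0.7, -0.8]
finger_gap: 0.0126
[ 0.51134739 -0.05786536  0.04712895] [-0.62235947  0.71487992 -0.77360018]
```

```bash
python3 -m creep '[0.0052,0,-0.0061,0,0.0052,0,-0.0061,0,0.0052,0,-0.0061,0,0.0052,0,-0.0061,0,0.0052,0,-0.0061,0,0,0,0,0]'
python3 -m creep '[0.0052,0,-0.0061,0,0.0052,0,-0.0061,0,0.0052,0,-0.0061,0,0.0052,0,-0.0061,0,0.0052,0,-0.0061,0,0,0,0,0]'
```

```text
clock: 24.48
ee_pos: [0.5135, -0.0379, 0.0472]
tcp_rot: [[0.072, 0.994, -0.078], [0.647, -0.106, -0.755], [-0.759, 0.004, -0.651]]
ft_force: [-0.1, 0.5, 0.1]
finger_gap: 0.0122
clock: 25.22
ee_pos: [0.5156, -0.018, 0.0472]
tcp_rot: [[0.072, 0.994, -0.078], [0.647, -0.106, -0.755], [-0.759, 0.004, -0.651]]
ft_force: [-0.6, -0.6, -0.1]
finger_gap: 0.0122
```

```bash
python3 -m creep '[0.0052,0,-0.0061,0,0.0052,0,-0.0061,0,0.0052,0,-0.0061,0,0.0052,0,-0.0061,0,0.0052,0,-0.0061,0,0.0052,0,-0.0061,0,0.0052,0,-0.0061,0,0,0,0,0]'
python3 -m creep '[0.0052,0,-0.0061,0,0.0052,0,-0.0061,0,0.0052,0,-0.0061,0,0.0052,0,-0.0061,0,0,0,0,0]'
python3 - <<'E'
from h import *
snap('scene','s9.png'); 
a=cv2.imread('pics/s9.png')[150:280,210:390]; cv2.imwrite('pics/s9c.png',cv2.resize(a,(720,520),interpolation=2))
E
```

```text
clock: 26.22
ee_pos: [0.5187, 0.0098, 0.0473]
tcp_rot: [[0.072, 0.994, -0.078], [0.647, -0.107, -0.755], [-0.759, 0.004, -0.651]]
ft_force: [-0.3, -0.3, -0.7]
finger_gap: 0.0125
clock: 26.85
ee_pos: [0.5204, 0.0258, 0.0473]
tcp_rot: [[0.072, 0.994, -0.078], [0.647, -0.106, -0.755], [-0.759, 0.004, -0.651]]
ft_force: [-0.2, 0.5, -0.0]
finger_gap: 0.0123
```

View pics/s9c.png

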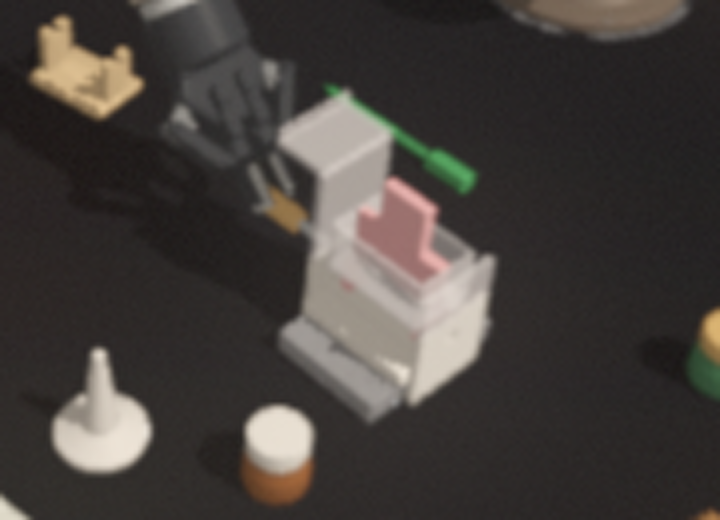

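Picture 9: the shaft has entered the entry cheek at (315,235) with the bin still upright. No force so far.

```bash
python3 -m creep '[0.0039,0,-0.0046,0,0.0039,0,-0.0046,0,0.0039,0,-0.0046,0,0.0039,0,-0.0046,0,0.0039,0,-0.0046,0,0,0,0,0]'
python3 -m creep '[0.0039,0,-0.0046,0,0.0039,0,-0.0046,0,0.0039,0,-0.0046,0,0.0039,0,-0.0046,0,0.0039,0,-0.0046,0,0,0,0,0]'
python3 chk.py | head -1
```

```text
clock: 27.65
ee_pos: [0.522, 0.0407, 0.0474]
tcp_rot: [[0.073, 0.994, -0.078], [0.647, -0.107, -0.755], [-0.759, 0.004, -0.651]]
ft_force: [-0.3, -0.1, -0.7]
finger_gap: 0.0125
clock: 28.4
ee_pos: [0.5237, 0.0557, 0.0475]
tcp_rot: [[0.073, 0.994, -0.078], [0.647, -0.107, -0.755], [-0.759, 0.004, -0.651]]
ft_force: [-0.1, -0.1, 0.1]
finger_gap: 0.0128
[0.52370745 0.05566955 0.04753891] [ 0.0727  0.6465 -0.7594] 0.0128474059793391 28.4
```

```bash
python3 -m creep '[0.0026,0,-0.003,0,0.0026,0,-0.003,0,0.0026,0,-0.003,0,0.0026,0,-0.003,0,0,0,0,0]'
python3 - <<'E'
from h import *
snap('scene','s10.png'); snap('top')
a=cv2.imread('pics/s10.png')[165:235,260:345]; cv2.imwrite('pics/s10c.png',cv2.resize(a,(728,600),interpolation=2))
from meas import *
C=np.array([.5365,.155]);px=np.array([.9936,-.113]);py=np.array([.113,.9936])
for n in('scene','top'):
    im,P,ok,H,S,V=pin(n); X=(P[...,:2]-C)@px; Y=(P[...,:2]-C)@py; Z=P[...,2]
    k=ok&(H>12)&(H<35)&(S>100)&(abs(X)<.02)&(Y<-.04)&(Y>-.15)&(Z>.035)&(Z<.075); print(n,k.sum(),np.percentile(Y[k],[1,99]) if k.any() else 0)
    k=ok&(S<60)&(abs(X)<.03)&(abs(Y+.054)<.01)&(Z>.07)&(Z<.14); print(np.percentile(Y[k],[5,50]) if k.any() else 0)
E
```

```text
clock: 29.18
ee_pos: [0.5246, 0.0635, 0.0475]
tcp_rot: [[0.073, 0.994, -0.078], [0.647, -0.107, -0.755], [-0.759, 0.004, -0.651]]
ft_force: [-0.4, 0.1, -0.7]
finger_gap: 0.0124
scene 6 [-0.09869713 -0.08804054]
[-0.05208789 -0.05046997]
top 33 [-0.10751897 -0.09212357]
[-0.04514823 -0.04471532]
```

View pics/s10c.png

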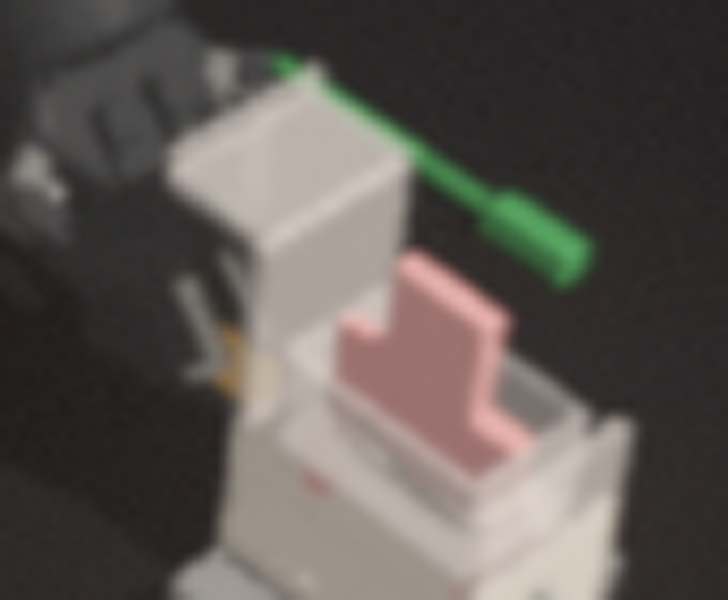

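Picture 10: the handle's inner end nears the cheek at (250,370), and the gripper body clears the ledge. The top view puts the handle end about 7 mm short of home.

```bash
python3 -m creep '[0.002,0,-0.0023,0,0.002,0,-0.0023,0,0.0013,0,-0.0015,0,0,0,0,0]'
python3 -m creep '[0.0013,0,-0.0015,0,0,0,0,0]'
python3 -m creep '[0.0013,0,-0.0015,0,0,0,0,0]'
```

```text
clock: 29.78
ee_pos: [0.525, 0.0674, 0.0475]
tcp_rot: [[0.073, 0.994, -0.078], [0.647, -0.107, -0.755], [-0.759, 0.004, -0.651]]
ft_force: [-0.7, -0.7, -0.2]
finger_gap: 0.0126
clock: 30.02
ee_pos: [0.5251, 0.0684, 0.0474]
tcp_rot: [[0.073, 0.994, -0.078], [0.646, -0.107, -0.755], [-0.759, 0.004, -0.651]]
ft_force: [-0.1, -0.5, -0.0]
finger_gap: 0.0127
clock: 30.28
ee_pos: [0.5252, 0.0693, 0.0474]
tcp_rot: [[0.073, 0.994, -0.078], [0.646, -0.107, -0.755], [-0.759, 0.004, -0.651]]
ft_force: [0.3, 0.8, -1.0]
finger_gap: 0.0125
```

```bash
python3 -m creep '[0.0013,0,-0.0015,0,0,0,0,0]'
python3 -m creep '[0.0009,0,-0.001,0,0,0,0,0]'
python3 -m creep '[0.0009,0,-0.001,0,0,0,0,0]'
```

```text
clock: 30.52
ee_pos: [0.5254, 0.0696, 0.0474]
tcp_rot: [[0.073, 0.994, -0.078], [0.646, -0.107, -0.756], [-0.76, 0.005, -0.65]]
ft_force: [-0.5, -4.7, 1.1]
finger_gap: 0.0124
clock: 30.78
ee_pos: [0.5254, 0.0697, 0.0473]
tcp_rot: [[0.073, 0.994, -0.078], [0.645, -0.107, -0.757], [-0.761, 0.005, -0.649]]
ft_force: [-2.2, -6.9, 2.2]
finger_gap: 0.0126
clock: 31.02
ee_pos: [0.5255, 0.0697, 0.0472]
tcp_rot: [[0.073, 0.994, -0.077], [0.644, -0.106, -0.758], [-0.762, 0.006, -0.648]]
ft_force: [-3.3, -9.4, 4.3]
finger_gap: 0.0128
```

```bash
python3 - <<'E'
from meas import *
C=np.array([.5365,.155]);px=np.array([.9936,-.113]);py=np.array([.113,.9936])
snap('scene','s11.png'); snap('top','t11.png')
for n in('scene','top'):
    im,P,ok,H,S,V=pin(n); X=(P[...,:2]-C)@px; Y=(P[...,:2]-C)@py; Z=P[...,2]
    k=ok&(H>12)&(H<35)&(S>100)&(abs(X)<.02)&(Y<-.04)&(Y>-.15)&(Z>.035)&(Z<.075); print(n,k.sum(),np.percentile(Y[k],[1,99]) if k.any() else 0)
    k=ok&(abs(X)<.02)&(Y>.058)&(Y<.1)&(Z>.03)&(Z<.07); print('nose',k.sum(),(np.percentile(Y[k],[1,99]),X[k].mean(),np.median(Z[k])) if k.any() else 0)
a=cv2.imread('pics/s11.png')[165:235,260:345]; b=cv2.imread('pics/t11.png')[160:225,150:250]
o=np.hstack([cv2.resize(a,(400,330),interpolation=2),cv2.resize(b,(400,330),interpolation=2)]); cv2.imwrite('pics/c11.png',o)
E
```

```text
scene 0 0
nose 17 (array([0.05818431, 0.07519441]), np.float64(0.002778432024553446), np.float64(0.05371275516072132))
top 20 [-0.10056804 -0.09210876]
nose 6 (array([0.06563492, 0.07263885]), np.float64(0.00030372852947840265), np.float64(0.05230063819069542))
```

View pics/c11.png

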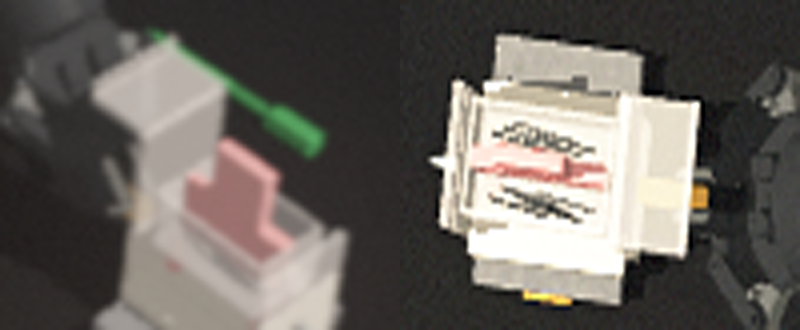

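Picture 11: the nose shows past the far cheek at (438,160) in the right-hand panel. The handle end at Y = −0.1006 matches the −0.100 expected when home, and the nose at 0.075 matches 0.076. I relieve the force, release and withdraw.

```bash
python3 -m creep '[-0.001,0,0.0012,0,0,0,0,0]'
python3 -m creep '[0,0,0,0,0,0,0,0,0,0,0,0,0,0,0,0,0,0,0,0]' -1
python3 -m creep '[-0.03,0,0,0,-0.06,0,0,0,-0.08,0,0,0,-0.1,0,0,0,-0.1,0,0,0,-0.06,0,0,0,0,0,0,0,0,0,0,0]'
python3 - <<'E'
from meas import *
C=np.array([.5365,.155]);px=np.array([.9936,-.113]);py=np.array([.113,.9936])
for n in('wrist','top','scene'):
    snap(n,n[0]+'12.png'); im,P,ok,H,S,V=pin(n); X=(P[...,:2]-C)@px; Y=(P[...,:2]-C)@py; Z=P[...,2]
    k=ok&(H>12)&(H<35)&(S>100)&(abs(X)<.025)&(Y<-.04)&(Y>-.15)&(Z>.03)&(Z<.075); print(n,'handle',k.sum(),np.percentile(Y[k],[1,50,99]).round(4) if k.any() else 0,Z[k].max() if k.any() else 0)
    k=ok&(abs(X)<.02)&(Y>.062)&(Y<.1)&(Z>.03)&(Z<.07); print('nose',k.sum(),(np.percentile(Y[k],[1,99]),X[k].mean(),np.median(Z[k])) if k.any() else 0)
    k=ok&(abs(X)<.03)&(abs(Y)<.04)&(Z>.142)&(Z<.16)&((H>160)|(H<10))&(S>50)
    if k.sum()>5: print('tab',k.sum(),X[k].mean(),Y[k].mean(),np.median(Z[k]),cv2.minAreaRect((P[k][:,:2]*1000).astype(np.float32)))
a=cv2.imread('pics/w12.png'); b=cv2.imread('pics/s12.png')[150:280,210:390]
o=np.hstack([cv2.resize(a,(400,300)),cv2.resize(b,(400,300),interpolation=2)]); cv2.imwrite('pics/c12.png',o)
E
```

```text
clock: 31.38
ee_pos: [0.5255, 0.0696, 0.0472]
tcp_rot: [[0.073, 0.994, -0.078], [0.645, -0.107, -0.757], [-0.761, 0.005, -0.649]]
ft_force: [-1.9, -6.3, 2.3]
finger_gap: 0.0127
clock: 32.0
ee_pos: [0.5253, 0.071, 0.0474]
tcp_rot: [[0.073, 0.994, -0.078], [0.647, -0.107, -0.755], [-0.759, 0.004, -0.651]]
ft_force: [-0.3, -0.5, 0.1]
finger_gap: 0.0856
clock: 33.0
ee_pos: [0.5089, -0.0676, 0.21]
tcp_rot: [[0.072, 0.994, -0.079], [0.647, -0.107, -0.755], [-0.759, 0.003, -0.651]]
ft_force: [0.0, 0.5, 0.0]
finger_gap: 0.0855
wrist handle 544 [-0.1006 -0.083  -0.0579] 0.05629663825309504
nose 0 0
tab 93 0.0007256507228778956 -0.011708616249541054 0.14631578775264867 ((536.01953125, 154.36114501953125), (43.25041580200195, 8.697799682617188), 83.86395263671875)
top handle 26 [-0.1007 -0.0957 -0.0915] 0.06020633088945729
nose 8 (array([0.06640376, 0.0742427 ]), np.float64(0.001827288802966666), np.float64(0.04924612571631652))
tab 23 0.0009581333131233093 -0.003515041448172016 0.14832801897125 ((537.6148071289062, 152.89584350585938), (38.65999221801758, 10.063949584960938), 83.11219024658203)
scene handle 23 [-0.1    -0.0922 -0.0803] 0.05850307785006254
nose 10 (array([0.0637534 , 0.07404275]), np.float64(0.0028466708028969563), np.float64(0.050148877977798656))
tab 56 0.0038019114068815274 0.001686071444060483 0.14777276493202587 ((538.9212646484375, 156.352294921875), (40.1552734375, 11.19448471069336), 79.39718627929688)
```

View pics/c12.png

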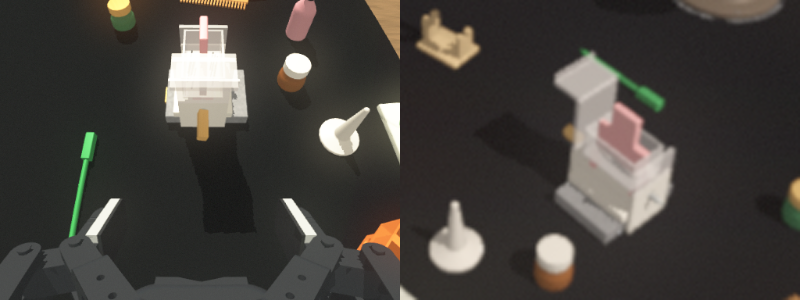

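Picture 12: the pin is through, its handle (200,122) against the cheek; the nose (655,197) is past the far cheek, the bin is upright and the gripper clear. The job is ready to hand in.

```bash
python3 -c "
from plant import env;print(env.observe()['ft_force'],env.observe()['clock']);env.sign_off()"
```

```text
[-0.05262179  0.70912672 -0.46714114] 33.15
the job is handed in; nothing more can be done
```

The job is done and handed in at 33 s of the 64 s allowed; no verdict is reported.

**Bin:** I set it in the channel with the tool vertical and let it go. Its tab top now reads about 148 mm above the table against 149 mm expected. It stands within about 2 mm of the channel's middle.

**Pin:** The moves can't tilt the tool directly. I pushed the arm past its reach until the gripper leaned about 41°, then took the steel pin from its rest and slid it in. There was no noticeable force on the way in. The push was 9 N when the shoulder seated.

**Last checks:**
- **Handle end:** it is 100.6 mm out from the organiser's centre, against 100 mm when fully home, so the shoulder is within about 1 mm of the cheek.
- **Nose:** it is about 74 mm out on the far side, against 76 mm expected, at 49–50 mm height.
- **Gripper:** it is open, about 0.2 m from the organiser, and feels no contact.

**Disagreements:** The cameras differed by 2–3 mm in x, as the calibration allows. The visible part of the tab also gave differing centres along the hinge line, because the view was partly blocked. I did not measure the bystanders' positions again. Those in the last pictures look where they were, and no unexpected force showed at the ends of the moves.

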